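# Turn the meter panel gasket side up

## Task

Two aluminium panels lie gasket side down on the low plywood riser. Push the one with the rectangular window off the riser's edge on the side of the cork pad, so that it tips down into the gap and stands steeply, then from behind turn it over onto the pad: it must end lying flat on the pad, gasket side up. Leave the panel without a window where it is on the riser.

Things in the scene. Friction and masses are not known exactly. Their poses are not given: they have to be found in the camera images.
- window_panel: panel to turn over: aluminium plate 90 (x) x 100 (y) x 8 mm, about 0.14 kg, with a rectangular window 44 (x) x 40 (y) mm through its middle and a black gasket strip round the rim of one face (within the 8 mm). Origin at its centre, half-way through the thickness. z points out of the bare face: up at the start, down once turned over. Starts on the riser, its y within 10 degrees of the stand's y.
- blank_panel: the other panel, same size and make (90 x 100 x 8 mm, gasket down) but without a window; lies on the same riser beside the first, some 35 mm between them along the riser; either may be the nearer to the robot. To be left where it is. Origin at its centre, z up.
- stand: fixed: plywood riser block 260 (x) x 130 (y) mm, flat top 60 mm above the worktop, and beside it, across a 60 mm gap, a cork pad 260 x 150 mm, 10 mm high. Origin on the worktop under the riser's centre; z up, x along the riser's long side (roughly away from the robot), y to the robot's left. Riser: y -65 to +65 mm; gap (worktop is its floor): +65 to +125; pad: +125 to +275.
- riser_edge (a point): middle of the riser's long upper edge on the pad's side (stand y = +65 mm, 60 mm above the worktop), axes as the stand's. A panel pushed slowly to +y tips here when its centre passes the edge (stop within 20 mm): the leading side drops into the gap and it leans on the edge at 50 to 70 degrees, trailing side up, 75 to 95 mm above the worktop. Pushed on to +y near its top it stands up, goes over and falls on the pad.
- pad_middle (a point): middle of the cork pad's upper face, 10 mm above the worktop, 135 mm from the riser's edge; the pad reaches 75 mm from here along the stand's y and 130 mm along x, to either side.
Mind the look-alikes: they are no part of the job. What is shaped like the window_panel but blue is not meant.

How it is judged:
By the outcome, as a careful person would: the job done as asked, in the order asked, and still so for the second after the job is handed in, with the robot touching nothing.
It also fails if it takes over 34 s, if anything falls off the work surface, if the arm or the gripper's body presses on something with over 40 N, if the wrist force passes 120 N, or if a joint passes its speed limit or range.

## Robot

A 6-joint arm with a two-finger parallel gripper is mounted at the origin on a cart in front of the work surface, level with it; the furniture and walls round the work are solid. World frame = base frame: x ahead of the robot, y to its left, z up, the work surface at z = 0. Lengths are in m, angles in rad, forces in N, time in s.
With the tool pointing down it reaches from about 0.375 to 0.9 m from the base axis. Payload 3.1 kg.
Tool frame: the origin (TCP) lies on the centre line of the jaws, within the pads' length; the fingertips stand 25 mm ahead of it and the grasp point (between the pads) lies 6 mm ahead of it (env.tip_extent is the distance from the TCP to the fingertips, in m); z points along the fingers, y is the line along which they close (so a half turn about z gives the same grasp; the last joint's range is limited). The gripper opens to 85 mm and grips with 20 to 120 N. Pads are 22 mm wide; open, the fingers measure 114 mm over their backs; the gripper's body (76 mm by 85 mm) begins 54 mm behind the grasp point. The pads swing forward as they close: fully open they stand 13 mm farther back than shut.
Start: joints at [1.004, 0.527, 1.433, -0, 1.181, -0.178], TCP at [0.236, 0.579, 0.256] pointing down, gripper open.
Joint ranges: [-3.08, 3.08], [-0.75, 2.2], [0.22, 2.44], [-1.43, 4.57], [0, 2.65], [-2.85, 2.85]. Speed limits (rad/s): [2.79, 2.79, 3.14, 3.14, 3.14, 3.14].

## Interface

Orientations are given as a unit quaternion [w, x, y, z].
In Python, from plant import readout, vision, order, find_in, env gives the robot as it stands.
- The arm moves only by the shell command python3 -m pendant 'ROWS'. ROWS is JSON, a list of rows, each an object with "fingers": the opening, from -1 (shut) to 1 (fully open); "slide": the shift along the tool's x, y, z in m, a list of three; "spin": the turn about the tool's z in rad. A call has 1 to 5 rows; each row shifts and turns the commanded pose from where the row before left it, along the tool's axes as they then stand; what a row does not reach is not made up. A row lasts 1/8 s, in which the tool goes at most 62.5 mm and 10.7 degrees, less where a joint would pass 70% of its speed; a pose out of reach is approached as far as the arm can. A call is refused whole if a number of a shift passes 0.0625 or a number of a turn 0.188, either way. A call with a gripper value outside its range is refused whole. The fingers move at their own pace and stop on an object; the grip force is fixed at half the most. Time passes only in rows, so rows that do not move let the fingers close. It gives the time, the measured TCP pose, the force, the opening and the grip force at its end, in the units of the state.
- readout.get_obs(): the state, without advancing time (a new reading comes with each control period).
- vision.camera(name): name is "scene" or "top"; returns the picture (420x560x3 uint8, red, green, blue); there is no depth.
- vision.camera_params(name): a dict with "fx", "fy", "cx", "cy" (pixels), "R" (3x3) and "t" (3): a world point X has camera coordinates R X + t. Camera axes: x right, y down, z forward; pixel columns grow to the right and rows downward; lengths in m; the calibration is good to about 2 mm. A picture is of the moment at which its call begins. camera_params takes no time and is no camera call.
- order.hand_in(): hands the job in; it is judged then, once.
Trained networks look in the newest picture that a camera, given by its name, has taken for a name from the list of things; names that differ only in an ending like _2 or _b are one class to them, and where a whole thing is asked for, a point or a joint stands for the part that bears it (a point fixed in the world has none). Each returns a list of dicts, best first, with "p" (0 to 1); they miss things now and then, are a little off and sometimes report something else, mostly with a low value. They report only what shows in the picture. A call takes as long as a camera call. They do not tell look-alikes from the thing itself.
- find_in(camera, thing): "centre" ([x, y, z] in m, in the coordinates of the camera as it stood for that picture, good to about 4 mm: the middle of the surface that is visible of it).
The state is a dict: "time": time; "qpos": joint angles; "qd": joint speeds; "joint_torque": joint torques, N m; "eef_pos": TCP position; "orientation": TCP orientation; "wrist_force": force on the tool from outside, world axes, zero at the start; "torque": the same for the moment, N m; "finger_gap": opening from 0.0 (shut) to 1.0 (fully open); "finger_force": force on a finger pad.
Only numpy, scipy, OpenCV 4.12 (cv2) and the standard library are available. Lean on these libraries where they do the work, as an engineer would, in place of code of your own. Each camera call takes 0.05 s, during which the arm holds its last target. There are 200 camera calls.

## Working session

There is one attempt and no reset: what is moved stays moved. The work goes in short steps, Python scripts to look and compute and a shell command to move; the robot and the scene stay as the last step left them, time stands still between calls to the robot, and variables do not carry over. Pictures are saved under pics/ and viewed, at most 11 in all, crops included, and the job is handed in when it is done.

```bash
ls; mkdir -p pics; python3 - <<'E'
from plant import readout, vision, order, find_in, env
import cv2,numpy as np
o=readout.get_obs();print(o['time'],o['eef_pos'],o['orientation'])
a=vision.camera('scene');b=vision.camera('top')
cv2.imwrite('pics/scene0.png',a[:,:,::-1]);cv2.imwrite('pics/top0.png',b[:,:,::-1])
for c in('scene','top'):
  p=vision.camera_params(c);R=np.array(p['R']);t=np.array(p['t'])
  print(c,p['fx'],p['cx'],p['cy'],(-R.T@t).round(3),R.round(3).tolist())
  for th in('window_panel','blank_panel','stand','riser_edge','pad_middle'):
    for d in find_in(c,th):
      X=np.array(d['centre']);w=R.T@(X-t);print(c,th,round(d['p'],2),w.round(3),(p['fx']*X[0]/X[2]+p['cx']).round(),(p['fy']*X[1]/X[2]+p['cy']).round())
E
```

```text
pics
0.0 [0.2359363  0.57803372 0.25532562] [-3.94095717e-04  1.92678944e-01  9.81261249e-01 -1.01502901e-03]
scene 466.37502118860033 280.57880183086985 207.60877070788433 [-0.055 -0.278  0.72 ] [[0.567, -0.823, 0.003], [-0.562, -0.39, -0.73], [0.602, 0.412, -0.684]]
scene window_panel 0.87 [ 0.56  -0.065  0.07 ] 369.0 231.0
scene window_panel 0.85 [0.433 0.322 0.009] 181.0 212.0
scene window_panel 0.66 [0.624 0.321 0.008] 236.0 168.0
scene blank_panel 0.89 [ 0.433 -0.061  0.073] 335.0 272.0
scene stand 0.88 [0.463 0.071 0.011] 283.0 252.0
scene riser_edge 0.65 [0.466 0.07  0.008] 284.0 253.0
scene pad_middle 0.82 [0.459 0.071 0.01 ] 281.0 254.0
top 458.97453320774747 278.89269012220853 205.34073889202446 [0.379 0.136 0.928] [[0.019, -1.0, -0.013], [-0.986, -0.016, -0.165], [0.165, 0.016, -0.986]]
top window_panel 0.72 [0.629 0.323 0.005] 197.0 159.0
top window_panel 0.56 [0.436 0.327 0.002] 191.0 252.0
top blank_panel 0.68 [ 0.433 -0.058  0.069] 390.0 255.0
top stand 0.64 [0.494 0.095 0.012] 306.0 224.0
top riser_edge 0.86 [0.492 0.095 0.009] 306.0 226.0
top pad_middle 0.57 [0.491 0.099 0.012] 304.0 226.0
```

View pics/scene0.png

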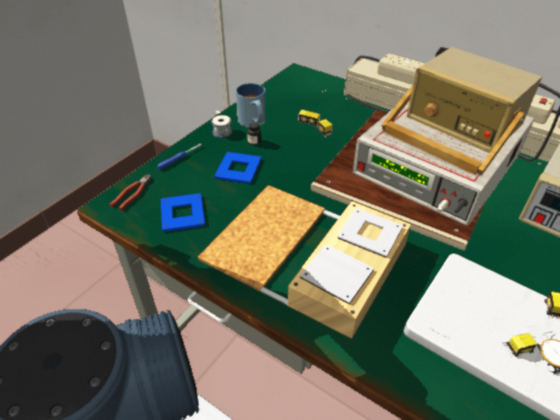

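View pics/top0.png

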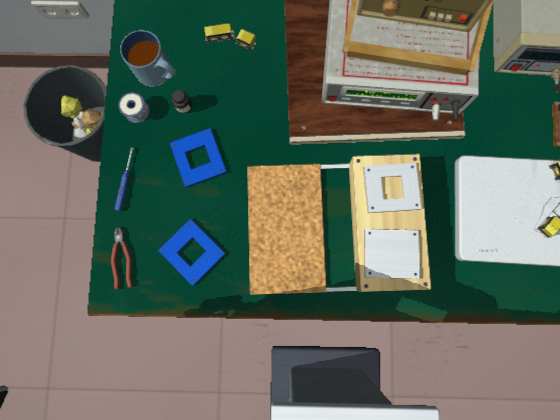

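The wanted panel (aluminium with a window) is at scene (369,231) and top (393,188). Possible mix-ups are the blue frames at scene (181,212) and (236,168), top (191,252) and (197,159), and the windowless panel at scene (335,272), top (390,255). The gap lies between the cork pad at top (287,228) and the riser at (390,222). I'll check the choice in a close crop and measure the outlines.

```bash
cat > h.py <<'E'
import cv2,numpy as np
from plant import readout, vision, find_in
def ray(c,u,v,z):
  p=vision.camera_params(c);R=np.array(p['R']);t=np.array(p['t']);o=-R.T@t
  d=R.T@np.array([(u-p['cx'])/p['fx'],(v-p['cy'])/p['fy'],1]);return o+d*(z-o[2])/d[2]
def pix(c,X):
  p=vision.camera_params(c);q=np.array(p['R'])@X+p['t'];return p['fx']*q[0]/q[2]+p['cx'],p['fy']*q[1]/q[2]+p['cy']
def shot(c,f):
  a=vision.camera(c);cv2.imwrite('pics/'+f,a[:,:,::-1]);return a
def quad(c,m,z,win):
  x0,y0,x1,y1=win;k=np.zeros(m.shape,np.uint8);k[y0:y1,x0:x1]=m[y0:y1,x0:x1]*255
  k=cv2.morphologyEx(k,cv2.MORPH_OPEN,np.ones((3,3)))
  cs=max(cv2.findContours(k,0,2)[0],key=cv2.contourArea)[:,0]
  w=np.array([ray(c,*q,z)[:2] for q in cs]);r=cv2.minAreaRect((w*1000).astype(np.float32));return r,cv2.boxPoints(r).round(0).tolist()
E
python3 - <<'E'
from h import *
b=cv2.imread('pics/top0.png');h=cv2.cvtColor(b,cv2.COLOR_BGR2HSV);S=h[:,:,1];H=h[:,:,0];V=h[:,:,2]
print('win',quad('top',(S<60)&(V>120),.068,(345,150,432,215)))
print('blank',quad('top',(S<60)&(V>120),.068,(345,222,432,285)))
print('riser',quad('top',(H<30)&(V>130),.06,(342,149,440,296)))
print('pad',quad('top',(H<30)&(S>80)&(V>110),.01,(235,155,335,300)))
cv2.imwrite('pics/crop0.png',cv2.resize(b[140:300,330:450],None,fx=3.7,fy=3.7,interpolation=cv2.INTER_CUBIC))
for u,v,z in((290,140,0.02),(463,136,.02),(323,105,.1),(325,165,0)):print(ray('top',u,v,z).round(3))
E
```

```text
win (((561.9456176757812, -64.89985656738281), (91.30580139160156, 102.63442993164062), 4.892977714538574), [[512.0, -18.0], [521.0, -120.0], [612.0, -112.0], [603.0, -10.0]])
blank (((436.48956298828125, -62.191322326660156), (100.5132827758789, 90.83596801757812), 89.3001937866211), [[390.0, -112.0], [481.0, -113.0], [483.0, -12.0], [392.0, -11.0]])
riser (((497.8975830078125, -58.24846649169922), (258.3773498535156, 138.75485229492188), 2.865502119064331), [[365.0, 5.0], [372.0, -134.0], [630.0, -121.0], [623.0, 18.0]])
pad (((488.04217529296875, 136.98406982421875), (259.1071472167969, 150.6402130126953), 2.8495962619781494), [[355.0, 206.0], [362.0, 55.0], [621.0, 68.0], [614.0, 219.0]])
[0.667 0.131 0.02 ]
[ 0.681 -0.223  0.02 ]
[0.712 0.07  0.1  ]
[0.621 0.057 0.   ]
```

View pics/crop0.png

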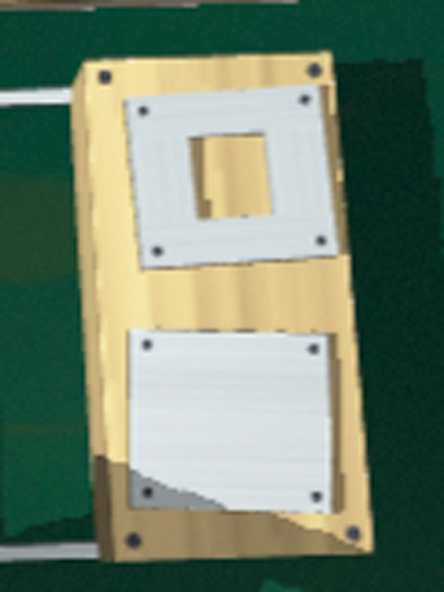

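The crop confirms the choice: the window panel is the upper one, window around crop (230,175), and the blank panel is the lower one around (230,420). Stand yaw is about 2.9° and the riser centre about (0.498,-0.063). I'll turn the tool so its y runs along the stand's x and its x along the stand's +y, half open for a two-point push.

```bash
python3 -m pendant '[{"fingers":0.1,"slide":[0,0,0],"spin":0.18},{"fingers":0.1,"slide":[0,0,0],"spin":0.18},{"fingers":0.1,"slide":[0,0,0],"spin":0.18},{"fingers":0.1,"slide":[0,0,0],"spin":0.18},{"fingers":0.1,"slide":[0,0,0],"spin":0.18}]'
python3 -m pendant '[{"fingers":0.1,"slide":[0,0,0],"spin":0.18},{"fingers":0.1,"slide":[0,0,0],"spin":0.053},{"fingers":0.1,"slide":[-0.052,0.021,0],"spin":0},{"fingers":0.1,"slide":[-0.052,0.021,0],"spin":0},{"fingers":0.1,"slide":[-0.052,0.021,0],"spin":0}]'
python3 -m pendant '[{"fingers":0.1,"slide":[-0.052,0.021,0],"spin":0},{"fingers":0.1,"slide":[-0.052,0.021,0],"spin":0},{"fingers":0.1,"slide":[-0.052,0.021,0],"spin":0},{"fingers":0.1,"slide":[-0.052,0.021,0],"spin":0},{"fingers":0.1,"slide":[-0.052,0.021,0],"spin":0}]'
python3 -m pendant '[{"fingers":0.1,"slide":[-0.052,0.021,0],"spin":0},{"fingers":0.1,"slide":[-0.052,0.021,0],"spin":0},{"fingers":0.1,"slide":[-0.052,0.021,0],"spin":0},{"fingers":0.1,"slide":[-0.052,0.021,0],"spin":0},{"fingers":0.1,"slide":[-0.052,0.021,0],"spin":0}]'
python3 - <<'E'
from h import *
from plant import env
from scipy.spatial.transform import Rotation as Ro
o=readout.get_obs();print(o['eef_pos'],Ro.from_quat(np.roll(o['orientation'],-1)).as_matrix().round(3).tolist(),env.tip_extent,o['finger_gap'])
E
```

```text
time: 1.23
eef_pos: [0.2363, 0.5786, 0.2564]
orientation: [0.0, 0.603, 0.798, 0.0]
wrist_force: [-0.4, -0.1, 0.1]
finger_gap: 0.548
finger_force: 0.0
time: 1.85
eef_pos: [0.3076, 0.4246, 0.2565]
orientation: [0.0, 0.689, 0.725, 0.0]
wrist_force: [0.8, 0.9, 0.7]
finger_gap: 0.547
finger_force: 0.0
time: 2.48
eef_pos: [0.4257, 0.1699, 0.2567]
orientation: [0.0, 0.689, 0.725, 0.001]
wrist_force: [0.8, 0.2, 0.0]
finger_gap: 0.551
finger_force: 0.0
time: 3.1
eef_pos: [0.5434, -0.0848, 0.2565]
orientation: [0.0, 0.689, 0.724, 0.0]
wrist_force: [0.2, 0.7, -0.6]
finger_gap: 0.551
finger_force: 0.0
[ 0.54343702 -0.08481072  0.25654063] [[-0.05, 0.999, 0.001], [0.999, 0.05, 0.0], [-0.0, 0.001, -1.0]] 0.025 0.5511674084394659
```

```bash
python3 -m pendant '[{"fingers":0.1,"slide":[-0.054,0.021,0],"spin":0},{"fingers":0.1,"slide":[0,0,0.055],"spin":0},{"fingers":0.1,"slide":[0,0,0.055],"spin":0},{"fingers":0.1,"slide":[0,0,0.04],"spin":0},{"fingers":0.1,"slide":[0,0,0],"spin":0}]'
python3 - <<'E'
from h import *
a=shot('scene','scene1.png');o=readout.get_obs();e=o['eef_pos'];print(e)
u0,v0=350,170;c=cv2.resize(a[v0:v0+120,u0:u0+130],None,fx=4.6,fy=4.6,interpolation=cv2.INTER_CUBIC)
cv2.imwrite('pics/crop1.png',c[:,:,::-1])
for s in(-1,1):
  for dx in(-.011,.011):
    for dz in(-.025,-.020):
      X=e+np.array([s*.0235,s*.0012+dx,dz]);u,v=pix('scene',X);print(s,dx,dz,round((u-u0)*4.6),round((v-v0)*4.6))
E
```

```text
time: 3.72
eef_pos: [0.5642, -0.135, 0.1034]
orientation: [-0.004, 0.689, 0.724, -0.001]
wrist_force: [-0.3, 0.3, 0.6]
finger_gap: 0.551
finger_force: 0.0
[ 0.56598183 -0.13564511  0.1056059 ]
-1 -0.011 -0.025 260 375
-1 -0.011 -0.02 263 366
-1 0.011 -0.025 209 351
-1 0.011 -0.02 211 343
1 -0.011 -0.025 301 301
1 -0.011 -0.02 304 293
1 0.011 -0.025 251 279
1 0.011 -0.02 253 271
```

View pics/crop1.png

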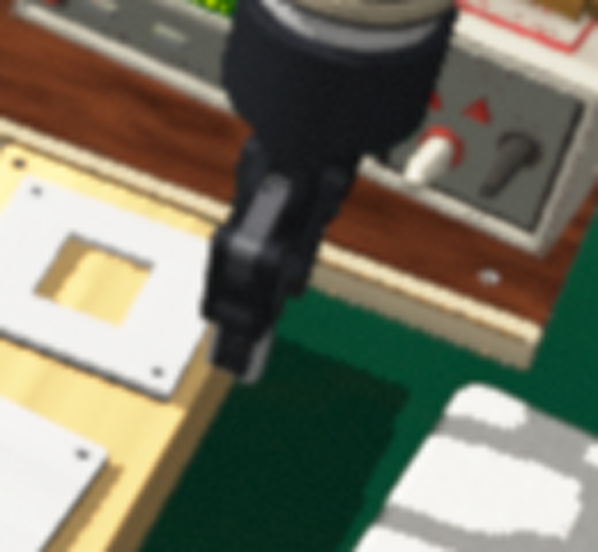

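The fingertips are at crop (215–250, 362–380), just behind the panel's trailing side and about 25 mm ahead of the TCP, so I'll lower to TCP z 0.087 and push.

```bash
python3 -m pendant '[{"fingers":0.1,"slide":[0,0,0.0195],"spin":0},{"fingers":0.1,"slide":[0,0,0],"spin":0},{"fingers":0.1,"slide":[0.006,0,0],"spin":0},{"fingers":0.1,"slide":[0.006,0,0],"spin":0},{"fingers":0.1,"slide":[0.006,0,0],"spin":0}]'
python3 -m pendant '[{"fingers":0.1,"slide":[0.008,0,0],"spin":0},{"fingers":0.1,"slide":[0.008,0,0],"spin":0},{"fingers":0.1,"slide":[0.008,0,0],"spin":0},{"fingers":0.1,"slide":[0.008,0,0],"spin":0},{"fingers":0.1,"slide":[0,0,0],"spin":0}]'
python3 - <<'E'
from h import *
b=shot('top','top1.png');print(readout.get_obs()['eef_pos'])
h=cv2.cvtColor(b,cv2.COLOR_RGB2HSV);S=h[:,:,1];V=h[:,:,2]
print('win',quad('top',(S<60)&(V>120),.068,(300,150,425,215)))
print('blank',quad('top',(S<60)&(V>120),.068,(345,222,432,285)))
E
```

```text
time: 4.4
eef_pos: [0.5664, -0.1182, 0.0881]
orientation: [0.002, 0.689, 0.725, 0.0]
wrist_force: [-0.3, -4.0, 3.8]
finger_gap: 0.547
finger_force: 2.4
time: 5.03
eef_pos: [0.5651, -0.0856, 0.0879]
orientation: [0.001, 0.689, 0.725, 0.001]
wrist_force: [0.2, -1.9, 6.5]
finger_gap: 0.55
finger_force: 2.9
[ 0.56505271 -0.08564977  0.08786287]Traceback (most recent call last):
  File "<stdin>", line 4, in <module>
  File "h.py", line 13, in quad
    cs=max(cv2.findContours(k,0,2)[0],key=cv2.contourArea)[:,0]
       ~~~^^^^^^^^^^^^^^^^^^^^^^^^^^^^^^^^^^^^^^^^^^^^^^^^
ValueError: max() iterable argument is empty
```

```bash
python3 - <<'E'
import cv2
b=cv2.imread('pics/top1.png');a=b[130:300,230:450]
import numpy as np
from h import *
s=shot('scene','scene2.png')[:,:,::-1][150:320,230:450]
cv2.imwrite('pics/duo1.png',cv2.resize(np.hstack([a,s]),None,fx=1.8,fy=1.8,interpolation=cv2.INTER_CUBIC))
E
```

```text
(no output)
```

View pics/duo1.png

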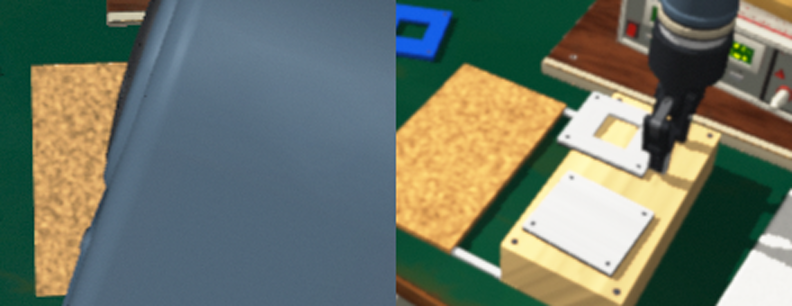

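The top view is blocked by the arm. The scene view shows the window panel pushed squarely and starting to overhang the gap at (585,125), with the blank panel untouched at (590,220). I'll ease up 1 mm and go on.

```bash
python3 -m pendant '[{"fingers":0.1,"slide":[0.005,0,-0.001],"spin":0},{"fingers":0.1,"slide":[0.006,0,0],"spin":0},{"fingers":0.1,"slide":[0.006,0,0],"spin":0},{"fingers":0.1,"slide":[0.005,0,0],"spin":0},{"fingers":0.1,"slide":[0.004,0,0],"spin":0}]'
python3 -m pendant '[{"fingers":0.1,"slide":[0.004,0,0],"spin":0},{"fingers":0.1,"slide":[0.003,0,0],"spin":0},{"fingers":0.1,"slide":[0.003,0,0],"spin":0},{"fingers":0.1,"slide":[0.002,0,0],"spin":0},{"fingers":0.1,"slide":[0,0,0],"spin":0}]'
python3 - <<'E'
from h import *
s=shot('scene','scene3.png')[:,:,::-1]
o=readout.get_obs();e=o['eef_pos'];print(e,o['wrist_force'])
p=vision.camera_params('scene');R=np.array(p['R'])
for d in find_in('scene','window_panel'):print(d['p'],(R.T@(np.array(d['centre'])-p['t'])).round(3))
cv2.imwrite('pics/crop3.png',cv2.resize(s[160:290,260:420],None,fx=4,fy=4,interpolation=cv2.INTER_CUBIC))
E
```

```text
time: 5.75
eef_pos: [0.5629, -0.0598, 0.088]
orientation: [0.0, 0.689, 0.725, 0.0]
wrist_force: [1.1, -5.0, 5.7]
finger_gap: 0.551
finger_force: 3.4
time: 6.38
eef_pos: [0.5622, -0.0478, 0.088]
orientation: [0.0, 0.689, 0.725, 0.0]
wrist_force: [-0.2, -3.4, 5.2]
finger_gap: 0.547
finger_force: 3.1
[ 0.56220466 -0.04778401  0.08799426] [ 0.72326985 -3.84984236  5.41546577]
0.95 [0.542 0.027 0.071]
0.67 [0.433 0.321 0.011]
0.6 [0.624 0.322 0.007]
```

View pics/crop3.png

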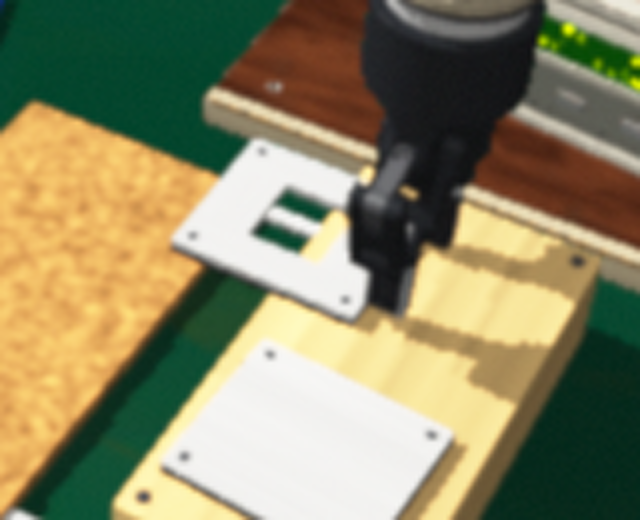

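The crop shows the window panel overhanging, with its leading side at (175,240) over the gap, not tipped yet. The blank panel is still in place at (310,430).

```bash
python3 -m pendant '[{"fingers":0.1,"slide":[0.003,0,0],"spin":0},{"fingers":0.1,"slide":[0.003,0,0],"spin":0},{"fingers":0.1,"slide":[0.003,0,0],"spin":0},{"fingers":0.1,"slide":[0.001,0,0],"spin":0},{"fingers":0.1,"slide":[0,0,0],"spin":0}]'
python3 - <<'E'
from h import *
s=shot('scene','scene4.png')[:,:,::-1]
p=vision.camera_params('scene');R=np.array(p['R'])
for d in find_in('scene','window_panel')[:1]:print(d['p'],(R.T@(np.array(d['centre'])-p['t'])).round(3))
E
```

```text
time: 7.1
eef_pos: [0.5617, -0.0379, 0.088]
orientation: [0.0, 0.689, 0.725, 0.0]
wrist_force: [-0.0, -5.0, 5.6]
finger_gap: 0.548
finger_force: 3.2
0.92 [0.431 0.322 0.009]
```

```bash
python3 - <<'E'
from h import *
s=cv2.imread('pics/scene4.png')
cv2.imwrite('pics/crop4.png',cv2.resize(s[160:290,260:420],None,fx=4,fy=4,interpolation=cv2.INTER_CUBIC))
E
```

```text
(no output)
```

View pics/crop4.png

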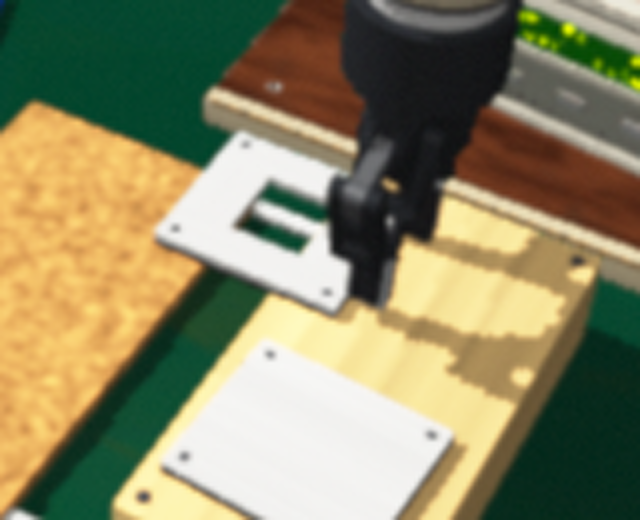

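```bash
python3 - <<'E'
from h import *
f=lambda cx,cy:(260+cx/4,160+cy/4)
Y=np.array([-.05,.9988]);X=np.array([.9988,.05]);O=np.array([.498,-.063])
for n,q,z in(('cen',(285,217),.068),('trailcorner',(338,312),.068),('leadcorner',(157,238),.068),('farlead',(238,133),.068),('fingerbot@60',(378,305),.06),('fingerbot@68',(378,305),.068),('fingerleft@60',(350,295),.06),('fingerleft@68',(350,295),.068),('edge',(265,310),.06),('riserfar',(590,265),.06)):
  w=ray('scene',*f(*q),z)[:2];print(n,w.round(3),'stand',((w-O)@X).round(3),((w-O)@Y).round(3))
e=np.array(readout.get_obs()['eef_pos'])[:2];print('tcp',(e-O)@X,(e-O)@Y)
E
```

```text
cen [0.561 0.02 ] stand 0.067 0.08
trailcorner [ 0.519 -0.034] stand 0.022 0.028
leadcorner [0.512 0.065] stand 0.02 0.127
farlead [0.602 0.073] stand 0.111 0.13
fingerbot@60 [ 0.541 -0.044] stand 0.044 0.016
fingerbot@68 [ 0.534 -0.047] stand 0.036 0.014
fingerleft@60 [ 0.539 -0.03 ] stand 0.043 0.031
fingerleft@68 [ 0.532 -0.033] stand 0.035 0.028
edge [ 0.507 -0.001] stand 0.012 0.062
riserfar [ 0.625 -0.118] stand 0.124 -0.061
tcp 0.0648896892193592 0.02189252981894566
```

The panel's centre is 15 mm past the edge, and the fingertips are bearing on its trailing side and holding it down. I'll lift gently to free it.

```bash
python3 -m pendant '[{"fingers":0.1,"slide":[0,0,-0.002],"spin":0},{"fingers":0.1,"slide":[0,0,-0.003],"spin":0},{"fingers":0.1,"slide":[0,0,-0.005],"spin":0},{"fingers":0.1,"slide":[0,0,-0.01],"spin":0},{"fingers":0.1,"slide":[0,0,0],"spin":0}]'
python3 - <<'E'
from h import *
s=shot('scene','scene5.png')[:,:,::-1];print(readout.get_obs()['eef_pos'])
cv2.imwrite('pics/crop5.png',cv2.resize(s[160:290,260:420],None,fx=4,fy=4,interpolation=cv2.INTER_CUBIC))
E
```

```text
time: 7.82
eef_pos: [0.562, -0.0379, 0.1087]
orientation: [0.001, 0.689, 0.725, 0.0]
wrist_force: [0.5, -0.4, 0.6]
finger_gap: 0.549
finger_force: 0.0
[ 0.56172661 -0.03785493  0.10838767]
```

View pics/crop5.png

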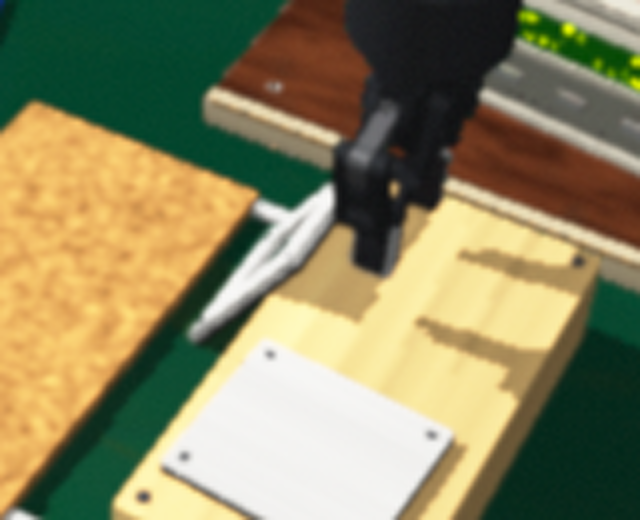

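It tipped and now leans steeply in the gap, from its foot at (195,335) to its top near (340,190), with the fingers behind it and the blank panel unmoved. Next I'll lower to push near the top, then go on to +y.

```bash
python3 -m pendant '[{"fingers":0.1,"slide":[0,0,0.013],"spin":0},{"fingers":0.1,"slide":[0.006,0,0],"spin":0},{"fingers":0.1,"slide":[0.008,0,0],"spin":0},{"fingers":0.1,"slide":[0.008,0,0],"spin":0},{"fingers":0.1,"slide":[0.008,0,0],"spin":0}]'
python3 -m pendant '[{"fingers":0.1,"slide":[0.008,0,0],"spin":0},{"fingers":0.1,"slide":[0.008,0,0],"spin":0},{"fingers":0.1,"slide":[0.008,0,0],"spin":0},{"fingers":0.1,"slide":[0.008,0,0],"spin":0},{"fingers":0.1,"slide":[0,0,0],"spin":0}]'
python3 - <<'E'
from h import *
s=shot('scene','scene6.png')[:,:,::-1]
cv2.imwrite('pics/crop6.png',cv2.resize(s[150:290,240:420],None,fx=4,fy=4,interpolation=cv2.INTER_CUBIC))
E
```

```text
time: 8.5
eef_pos: [0.5602, -0.0073, 0.095]
orientation: [0.0, 0.689, 0.725, 0.0]
wrist_force: [0.2, -0.9, -0.1]
finger_gap: 0.549
finger_force: 0.2
time: 9.12
eef_pos: [0.5582, 0.0247, 0.0948]
orientation: [-0.0, 0.689, 0.725, -0.0]
wrist_force: [0.2, -0.6, -0.2]
finger_gap: 0.548
finger_force: 0.0
```

View pics/crop6.png

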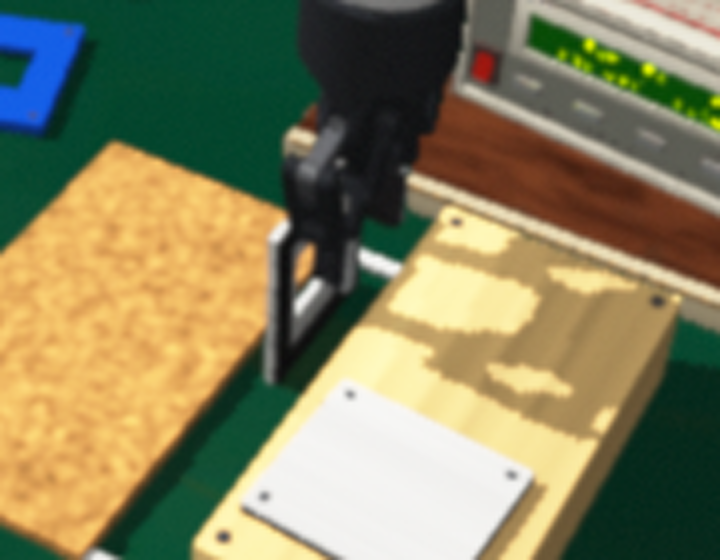

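The panel now stands about upright, from (275,235) to (270,380), with the gasket facing the fingers. I'll push on.

```bash
python3 -m pendant '[{"fingers":0.1,"slide":[0.008,0,0],"spin":0},{"fingers":0.1,"slide":[0.008,0,0],"spin":0},{"fingers":0.1,"slide":[0.008,0,0],"spin":0},{"fingers":0.1,"slide":[0.008,0,0],"spin":0},{"fingers":0.1,"slide":[0,0,0],"spin":0}]'
python3 -m pendant '[{"fingers":0.1,"slide":[0,0,0],"spin":0},{"fingers":0.1,"slide":[0,0,-0.01],"spin":0}]'
python3 - <<'E'
from h import *
s=shot('scene','scene7.png')[:,:,::-1]
cv2.imwrite('pics/crop7.png',cv2.resize(s[150:290,210:390],None,fx=4,fy=4,interpolation=cv2.INTER_CUBIC))
E
```

```text
time: 9.8
eef_pos: [0.5567, 0.0567, 0.0948]
orientation: [-0.0, 0.689, 0.725, -0.0]
wrist_force: [-0.1, 0.3, 1.4]
finger_gap: 0.552
finger_force: 0.0
time: 10.05
eef_pos: [0.5563, 0.0558, 0.1045]
orientation: [-0.001, 0.689, 0.724, -0.001]
wrist_force: [-0.9, -0.1, -0.1]
finger_gap: 0.551
finger_force: 0.0
```

View pics/crop7.png

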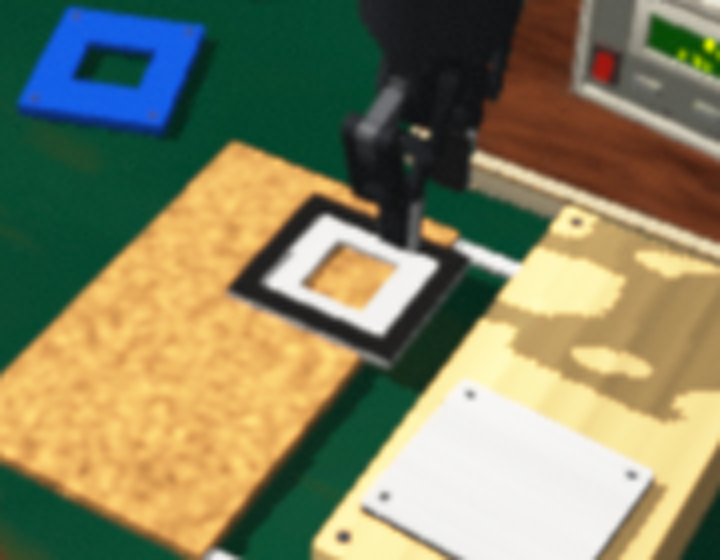

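It fell flat on the pad, gasket up (black rim, centre (348,275) in the crop), but it overhangs the gap side by roughly 25 mm. I'll draw it fully onto the pad with the shut fingers in the window, so I need its position.

```bash
python3 - <<'E'
from h import *
Y=np.array([-.05,.9988]);X=np.array([.9988,.05]);O=np.array([.498,-.063])
st=lambda w:np.array([(w-O)@X,(w-O)@Y]).round(4)
f=lambda cx,cy:(210+cx/4,150+cy/4)
for n,q in(('win',(348,275)),('winL',(303,280)),('winT',(343,243)),('winR',(397,273)),('winB',(352,310)),('c1',(232,290)),('c2',(318,195)),('c3',(470,258)),('c4',(390,360))):
  w=ray('scene',*f(*q),.018)[:2];print(n,w.round(3),st(w))
e=np.array(readout.get_obs()['eef_pos'])[:2];print('tcp',st(e))
E
python3 -m pendant '[{"fingers":-1,"slide":[0,0,0],"spin":0},{"fingers":-1,"slide":[0,0,0],"spin":0},{"fingers":-1,"slide":[0,0,0],"spin":0},{"fingers":-1,"slide":[0,0,0],"spin":0}]'
```

```text
win [0.554 0.096] [0.0641 0.1563]
winL [0.537 0.114] [0.0481 0.1748]
winT [0.574 0.112] [0.0842 0.1712]
winR [0.571 0.076] [0.0794 0.1347]
winB [0.533 0.08 ] [0.0425 0.1413]
c1 [0.51  0.141] [0.0217 0.203 ]
c2 [0.598 0.145] [0.1106 0.2029]
c3 [0.603 0.049] [0.1104 0.1068]
c4 [0.514 0.045] [0.0218 0.1067]
tcp [0.0653 0.1156]
time: 10.6
eef_pos: [0.5567, 0.0559, 0.1047]
orientation: [-0.0, 0.689, 0.725, -0.0]
wrist_force: [-0.5, 1.1, -0.1]
finger_gap: -0.001
finger_force: 0.0
```

```bash
python3 -m pendant '[{"fingers":-1,"slide":[0.038,0.001,0],"spin":0},{"fingers":-1,"slide":[0,0,0.04],"spin":0},{"fingers":-1,"slide":[0,0,0.018],"spin":0},{"fingers":-1,"slide":[0,0,0.008],"spin":0},{"fingers":-1,"slide":[0,0,0],"spin":0}]'
```

```text
time: 11.22
eef_pos: [0.5559, 0.0936, 0.0385]
orientation: [-0.0, 0.689, 0.724, -0.0]
wrist_force: [0.5, 0.4, -0.3]
finger_gap: 0.001
finger_force: 0.0
```

No contact: the fingers are inside the window. Now I'll drag to +y, lift and look.

```bash
python3 -m pendant '[{"fingers":-1,"slide":[0.006,0,0],"spin":0},{"fingers":-1,"slide":[0.006,0,0],"spin":0},{"fingers":-1,"slide":[0.006,0,0],"spin":0},{"fingers":-1,"slide":[0.006,0,0],"spin":0},{"fingers":-1,"slide":[0.006,0,0],"spin":0}]'
python3 -m pendant '[{"fingers":-1,"slide":[0.006,0,0],"spin":0},{"fingers":-1,"slide":[0.006,0,0],"spin":0},{"fingers":-1,"slide":[0.006,0,0],"spin":0},{"fingers":-1,"slide":[0,0,0],"spin":0},{"fingers":-1,"slide":[-0.005,0,0],"spin":0}]'
python3 -m pendant '[{"fingers":-1,"slide":[0,0,-0.03],"spin":0},{"fingers":-1,"slide":[0,0,-0.06],"spin":0},{"fingers":-1,"slide":[-0.03,0,-0.05],"spin":0},{"fingers":-1,"slide":[-0.05,0,0],"spin":0},{"fingers":-1,"slide":[0,0,0],"spin":0}]'
python3 - <<'E'
from h import *
s=shot('scene','scene8.png')[:,:,::-1]
cv2.imwrite('pics/crop8.png',cv2.resize(s[140:330,190:420],None,fx=3,fy=3,interpolation=cv2.INTER_CUBIC))
E
```

```text
time: 11.85
eef_pos: [0.5547, 0.1242, 0.0392]
orientation: [0.0, 0.689, 0.725, 0.0]
wrist_force: [0.9, -2.0, 2.0]
finger_gap: -0.005
finger_force: 1.2
time: 12.48
eef_pos: [0.5533, 0.1373, 0.0385]
orientation: [-0.0, 0.689, 0.725, -0.0]
wrist_force: [0.2, -0.7, -0.7]
finger_gap: 0.003
finger_force: 0.0
time: 13.1
eef_pos: [0.5583, 0.054, 0.1796]
orientation: [0.001, 0.691, 0.723, 0.0]
wrist_force: [-0.3, 0.9, 0.0]
finger_gap: -0.0
finger_force: 0.0
```

View pics/crop8.png

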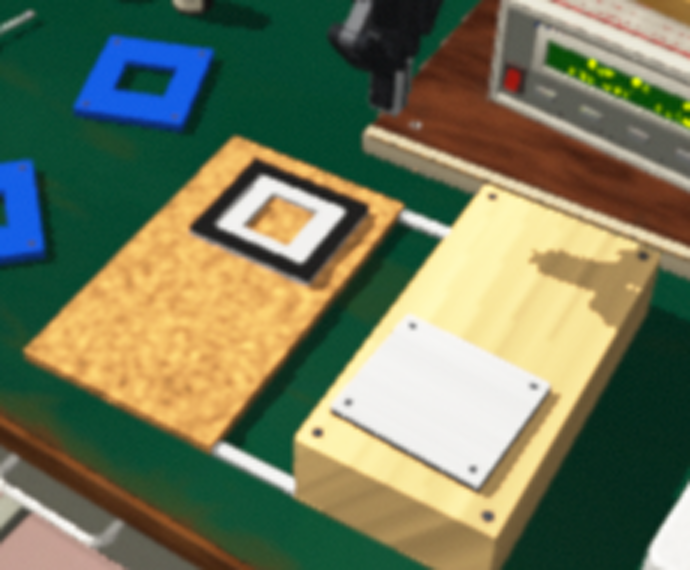

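The window panel lies wholly on the pad, gasket up, centred at (282,220) in the crop. The blank panel is where it was at (440,400), and the arm is clear, so I'm handing in.

```bash
python3 -c "
from plant import order
print(order.hand_in())"
```

```text
the job is handed in; nothing more can be done
None
```

The window panel lies flat on the cork pad, gasket side up and fully on the pad, the blank panel is where it was on the riser, and the job was handed in at about 13 s of the 34 s allowed.

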